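# Change a microscope lamp supply over to its other feed

### The arm

A 6-joint arm with a two-finger parallel gripper is mounted at the origin on the work surface. World frame = base frame: x ahead of the robot, y to its left, z up, the work surface at z = 0. Lengths are in m, angles in rad, forces in N, time in s.
With the tool pointing down it reaches from about 0.225 to 0.875 m from the base axis. Payload 3.4 kg.
Tool frame: the origin (TCP) lies at the very end of the fingers, on their centre line; the grasp point (between the pads) lies 19 mm behind it; z points along the fingers, y is the line along which they close (so a half turn about z gives the same grasp; the last joint's range is limited). The gripper opens to 85 mm and grips with 20 to 120 N. Pads are 22 mm wide; open, the fingers measure 114 mm over their backs; the gripper's body (76 mm by 85 mm) begins 54 mm behind the grasp point. The pads swing forward as they close: fully open they stand 13 mm farther back than shut.
Start: joints at [-1.394, 0.276, 1.505, -0, 1.361, -0.121], TCP at [0.169, -0.55, 0.231] pointing down, gripper open.
Joint ranges: [-2.89, 2.89], [-0.75, 2.08], [0.22, 2.7], [-1.18, 4.32], [0.11, 2.71], [-2.7, 2.7]. Speed limits (rad/s): [2.57, 2.57, 3.14, 3.14, 3.14, 3.14].

### API

Orientations are given as a unit quaternion [w, x, y, z].
In Python, from rig import manip, get_image, camera_info gives the robot as it stands. The module is installed in compiled form; this text tells all that it offers.
- The arm moves only by the shell command python3 -m crank 'ROWS' [FORCE]. ROWS is a JSON object of lists of equal length, an entry for each row: "translation": the shift along the tool's x, y, z in mm, a list of three; "roll": the turn about the tool's z in rad; "fingers": the opening, from 0 (shut) to 1 (fully open). A call has 1 to 8 rows; each row shifts and turns the commanded pose from where the row before left it, along the tool's axes as they then stand; what a row does not reach is not made up. A row lasts 1/10 s, in which the tool goes at most 50 mm and 8.59 degrees, less where a joint would pass 70% of its speed; a pose out of reach is approached as far as the arm can. A call is refused whole if a number of a shift passes 50 or a number of a turn 0.15, either way. A call with a gripper value outside its range is refused whole. The fingers move at their own pace and stop on an object; FORCE is the grip in N (left out, the last holds). Time passes only in rows, so rows that do not move let the fingers close. It gives the time, the measured TCP pose, the force, the opening and the grip force at its end, in the units of the state.
- manip.get_state(): the state, without advancing time (a new reading comes with each control period).
- get_image(name): name is "side" or "top"; returns the picture (420x560x3 uint8, blue, green, red); there is no depth.
- camera_info(name): a dict with "mtx" (3x3 intrinsics, pixels), "D" ([k1, k2, p1, p2, k3] as OpenCV has them; the pictures are not rectified), "rvec" (rotation vector, rad) and "tvec" (3), from world to camera coordinates, as OpenCV has them. Camera axes: x right, y down, z forward; pixel columns grow to the right and rows downward; lengths in m; the calibration is good to about 2 mm. A picture is of the moment at which its call begins. camera_info takes no time and is no camera call.
- manip.sign_off(): hands the job in; it is judged then, once.
The state is a dict: "clock": time; "qpos": joint angles; "qd": joint speeds; "effort": joint torques, N m; "position": TCP position; "ee_rot": TCP orientation; "contact_force": force on the tool from outside, world axes, zero at the start; "moment": the same for the moment, N m; "width": finger opening in m; "gripper_force": force on a finger pad.
Only numpy, scipy, OpenCV 4.12 (cv2) and the standard library are available. Lean on these libraries where they do the work, as an engineer would, in place of code of your own. Each camera call takes 0.05 s, during which the arm holds its last target. There are 200 camera calls.

### The job

Change the microscope lamp's supply console over from its right-hand feed to its left-hand feed, as seen from the robot: turn the rotary switch to centre off and let it rest there for at least two seconds, and while it is off fit the smaller loose fuse carrier into the empty left-hand holder, turning it under light pressure until its ribs drop into the slots and its flange sits down on the holder. Only then turn the switch on to the left-hand feed, let go, and leave everything else as it stands.

Things in the scene. Friction and masses are not known exactly. Their poses are not given: they have to be found in the camera images.
- switch (a joint): angle (rad) of the rotary changeover switch on the sloping panel: 0 pointer to the right-hand feed (robot's right) as it starts, 0.785 centre off (pointer straight up the slope), 1.571 left-hand feed; it grows anticlockwise as seen facing the panel. A detent holds each position: it takes up to 0.15 N m to get past half-way, then runs on into the next by itself. Stops just beyond both feeds
- switch_grip (a point): on the switch's axis, mid-height of its black bar handle. z = turning axis, square out of the panel (30 deg from vertical, leaning to the console's front); x along the bar to its pointer end, turning with it. Bar: x -22 to +40 mm, 14 wide (y), z -13 to +13. Under it a 44 mm disc 8 thick and a 64 mm square plate 4 thick; the panel is 25 mm below this point, meter and lamps on it up to 8 high
- holder_mouth (a point): centre of the mouth of the empty left-hand fuse holder, a white ceramic block 50 mm square, 28 high on the console's deck; mouth level, 128 above the bench. Axes as the console's. Round bore 24.5 diameter, 28 deep, with two straight slots along +x and -x, 8.5 wide, reaching 17.5 from the centre, full depth. The right-hand holder, 120 along -y, has a fixed carrier in it, 29 above the block
- carrier_mid (a point): smaller fuse carrier (about 70 g), grey flange, black finger bar, the one that fits; centre of its finger bar. z up its axis, x along the bar (and the ribs below). Bar: 38 mm long (x), 12 wide (y), z -12 to +12; under it a round flange 42 diameter, 5 thick, underside at z -17. Stands upright, at any yaw, in a round pocket with the flange on the block (lift out 35 mm). Fully home, this point is 17 mm above the holder mouth
- carrier: the same smaller carrier; origin at the centre of its nose, 43 mm under its bar's centre, same axes. Barrel 22 mm diameter, 26 long from nose to flange, nose tapered; two ribs along +x and -x, 5.5 wide, reach 16 from the axis, 10 to 18 above the nose. In the holder the nose goes in 10 mm, the ribs land on the block's top unless over the slots, then it drops 16 mm more. A half turn makes no difference
- spares: grey fixed block 160 x 70 mm, 36 high, with two round pockets: the smaller carrier in the one at x +40 mm, the larger in the one at x -40. Origin: centre of its underside, x along its length. On the left or the right of the console
- big_carrier: the larger fuse carrier (flange 54 mm diameter, finger bar 50 x 18, its top 71 above the bench), to be left in its pocket. Origin: its nose, 6 mm above the bench; z up
- console: grey fixed supply console, 200 mm deep (x), 240 wide (y): front edge 42 high, then a panel rising at 30 degrees over the front 100 mm, then a flat deck 100 high. Origin: centre of its underside, front to -x (the robot). Switch axis meets the panel at x -50, y 0, z 71; empty holder at x +50, y +60; filled one at x +50, y -60
- tall_bottle: amber bottle, 64 mm diameter, 190 high, loose, close beside one cheek of the console, left or right. Origin: centre of its underside
- jar: white jar, 68 mm diameter, 130 high, loose, close beside the other cheek of the console. Origin: centre of its underside
- tip_box: box of pipette tips, grey with a clear lid, 125 x 85 mm, 85 high, loose, on the other side of the console from the spares block. Origin: centre of its underside
Not all that is in view belongs to the job. Leave any blue or brown look-alike of the carrier alone.

How it is judged:
By the outcome, as a careful person would: the job done as asked, in the order asked, and still so for the second after the job is handed in, with the robot touching nothing.
It also fails if it takes over 69 s, if anything falls off the work surface, if the arm or the gripper's body presses on something with over 40 N, if the wrist force passes 120 N, or if a joint passes its speed limit or range.

## Working session

There is one attempt and no reset: what is moved stays moved. The work goes in short steps, Python scripts to look and compute and a shell command to move; the robot and the scene stay as the last step left them, time stands still between calls to the robot, and variables do not carry over. Pictures are saved under pics/ and viewed, at most 10 in all, crops included, and the job is handed in when it is done.

```bash
mkdir -p pics; python3 - <<'E'
from rig import manip,get_image,camera_info
import cv2
for n in("side","top"):
    cv2.imwrite(f"pics/{n}0.png",get_image(n)); c=camera_info(n); print(n,c)
print(manip.get_state())
E
```

```text
side {'mtx': array([[392.1707672 ,   0.        , 275.53651055],
       [  0.        , 392.1707672 , 205.67183959],
       [  0.        ,   0.        ,   1.        ]]), 'D': array([-0.02983368,  0.        ,  0.        ,  0.        ,  0.        ]), 'rvec': array([ 0.343842  , -2.63740854,  1.41637956]), 'tvec': array([0.56195131, 0.1586372 , 1.17164967])}
top {'mtx': array([[399.37517329,   0.        , 279.88210501],
       [  0.        , 399.37517329, 208.38679895],
       [  0.        ,   0.        ,   1.        ]]), 'D': array([0.02765545, 0.        , 0.        , 0.        , 0.        ]), 'rvec': array([ 2.12908931, -2.17958233,  0.15250432]), 'tvec': array([0.04745288, 0.58867332, 1.07350507])}
{'clock': 0.1, 'qpos': array([-1.39400918e+00,  2.76511547e-01,  1.50597135e+00,  2.24919235e-05,
        1.36070652e+00, -1.20999486e-01]), 'qd': array([ 0.00024456, -0.00120512, -0.00305032,  0.00174517,  0.0005378 ,
        0.00122234]), 'effort': array([ 1.19382541e-03, -4.17700517e+01, -2.46405888e+01, -1.62769534e-04,
        5.87858274e-03,  2.09264840e-05]), 'position': array([ 0.16862999, -0.54924053,  0.23055176]), 'ee_rot': array([-7.98382003e-04,  9.88935887e-01,  1.48341408e-01, -1.12746173e-05]), 'contact_force': array([-0.53660593, -0.25399157, -0.31064308]), 'moment': array([-0.03431545,  0.05310694, -0.00881985]), 'gripper_force': 0.0, 'width': 0.08510126201316875}
```

View pics/side0.png

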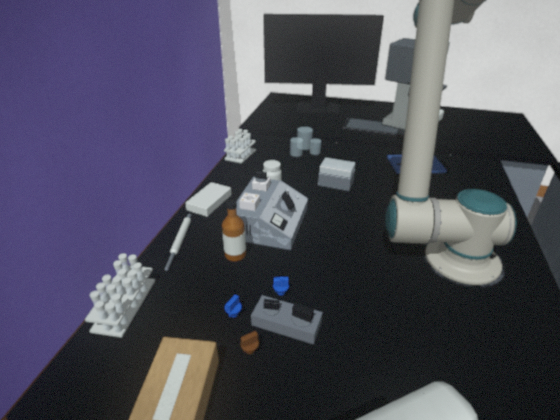

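View pics/top0.png

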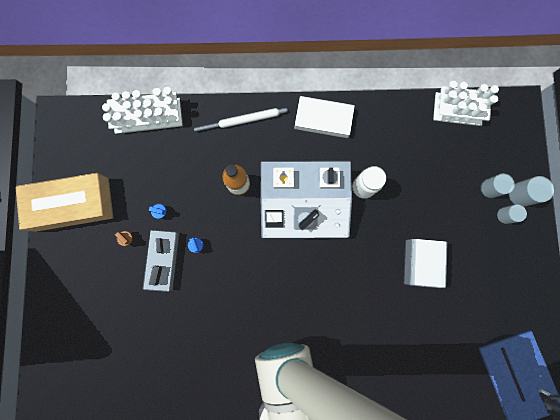

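The top view has +x up and +y left. The console is at about (306,200), its switch at (309,218) pointing up-right, and the left holder at (284,177). The spares block is at about (161,261): small carrier at (163,245), larger at (159,275). I'll enlarge both areas.

```bash
python3 - <<'E'
import cv2,numpy as np
t=cv2.imread("pics/top0.png");
a=cv2.resize(t[155:245,255:360],None,fx=5,fy=5,interpolation=cv2.INTER_CUBIC)  # 525x450
b=cv2.resize(t[225:300,137:190],None,fx=5,fy=6*5/6,interpolation=cv2.INTER_CUBIC) # 265x375
o=np.zeros((450,795,3),np.uint8);o[:450,:525]=a;o[:375,530:795]=b
cv2.imwrite("pics/crop1.png",o)
E
```

```text
(no output)
```

View pics/crop1.png

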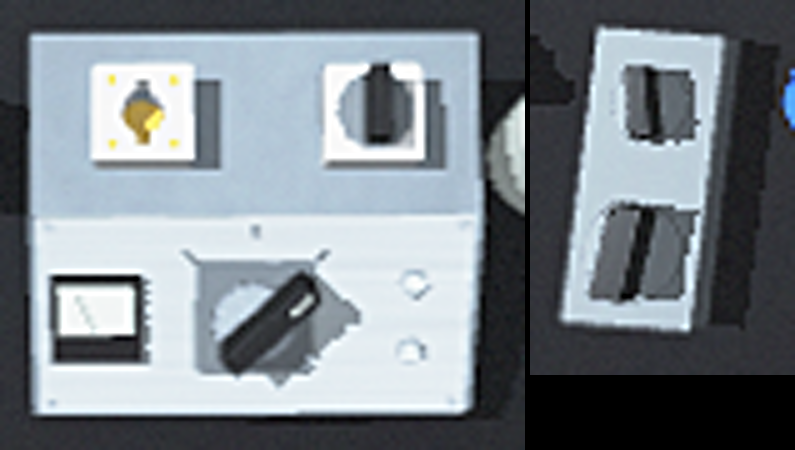

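```bash
cat > h.py <<'E'
import numpy as np,cv2
from rig import manip,get_image,camera_info
from scipy.optimize import least_squares
from scipy.spatial.transform import Rotation as R
C={n:camera_info(n) for n in("side","top")}
def proj(n,P):
    c=C[n];return cv2.projectPoints(np.float64(P).reshape(-1,3),c["rvec"],c["tvec"],c["mtx"],c["D"])[0][:,0]
def back(n,uv,z):
    c=C[n];p=cv2.undistortPoints(np.float64(uv).reshape(-1,1,2),c["mtx"],c["D"])[:,0]
    M=cv2.Rodrigues(c["rvec"])[0];d=np.c_[p,np.ones(len(p))]@M;o=-M.T@c["tvec"]
    return o+d*((z-o[2])/d[:,2])[:,None]
def T(p,L):
    L=np.float64(L);c,s=np.cos(p[2]),np.sin(p[2])
    return np.c_[p[0]+c*L[:,0]-s*L[:,1],p[1]+s*L[:,0]+c*L[:,1],L[:,2]]
def fit(n,L,uv,p0):
    r=least_squares(lambda p:(proj(n,T(p,L))-uv).ravel(),p0);return r.x,np.abs(r.fun).max()
E
python3 - <<'E'
from h import *
cr=lambda a,x0,y0:np.array([x0,y0])+(np.float64(a)+.5)/5-.5
L=[[.1,.12,.1],[.1,-.12,.1],[-.1,.12,.042],[-.1,-.12,.042],[.075,.085,.128],[.075,.035,.128],[.025,.035,.128],[.025,.085,.128]]
uv=cr([[30,33],[480,33],[32,413],[470,413],[92,63],[195,63],[195,162],[92,162]],255,155)
p,e=fit("top",L,uv,[.5,0,0]);print("console",p,e)
print("holder",T(p,[[.05,.06,.128]]))
print("switch axis",T(p,[[-.05,0,.071]]), "grip",T(p,[[-.05-.0125,0,.071+.02165]]))
L2=np.array([[.08,.035,.036],[.08,-.035,.036],[-.08,-.035,.036],[-.08,.035,.036]])
uv2=cr([[70,27],[195,37],[160,331],[30,323]],137,225)
q,e=fit("top",L2,uv2,[.4,.35,0]);print("spares",q,e,"small",T(q,[[.04,0,.053]]),"big",T(q,[[-.04,0,.053]]))
b=back("top",cr([[650-530,65],[659-530,140]],137,225),.065);print("bar",b,b.mean(0),np.arctan2(*(b[0]-b[1])[[1,0]]))
print("proj small bar top",proj("top",[*T(q,[[.04,0,.065]])]),"side console pts",proj("side",T(p,L)))
print("bottle top",back("top",[[233,172]],.19),"jar",back("top",[[372,177]],.13))
s=cv2.imread("pics/side0.png")
o=np.zeros((600,800,3),np.uint8)
o[:475,:400]=cv2.resize(s[160:255,230:310],None,fx=5,fy=5,interpolation=cv2.INTER_CUBIC)
o[:300,410:800]=cv2.resize(s[290:350,248:326],None,fx=5,fy=5,interpolation=cv2.INTER_CUBIC)
cv2.imwrite("pics/crop2.png",o)
E
```

```text
console [ 0.60768478 -0.03531793 -0.0236624 ] 0.6993926899908729
holder [[0.6590904  0.02348227 0.128     ]]
switch axis [[ 0.55769878 -0.03413492  0.071     ]] grip [[ 0.54520228 -0.03383916  0.09265   ]]
spares [ 0.45474499  0.36657459 -0.10653242] 0.31916867462115306 small [[0.49451822 0.36232135 0.053     ]] big [[0.41497175 0.37082783 0.053     ]]
bar [[0.51443203 0.35601839 0.065     ]
 [0.47424794 0.3505281  0.065     ]] [0.49433998 0.35327324 0.065     ] 0.13578750913540594
proj small bar top [[158.0983848  245.09867452]] side console pts [[228.03298978 212.35466538]
 [253.52146093 175.71451416]
 [290.716203   238.35427319]
 [307.79817667 197.69050655]
 [239.18374819 199.98535544]
 [244.75450631 191.86022445]
 [259.62168649 194.11915784]
 [254.488879   202.40103548]]
bottle top [[0.66124622 0.14684461 0.19      ]] jar [[ 0.65373423 -0.20567715  0.13      ]]
```

View pics/crop2.png

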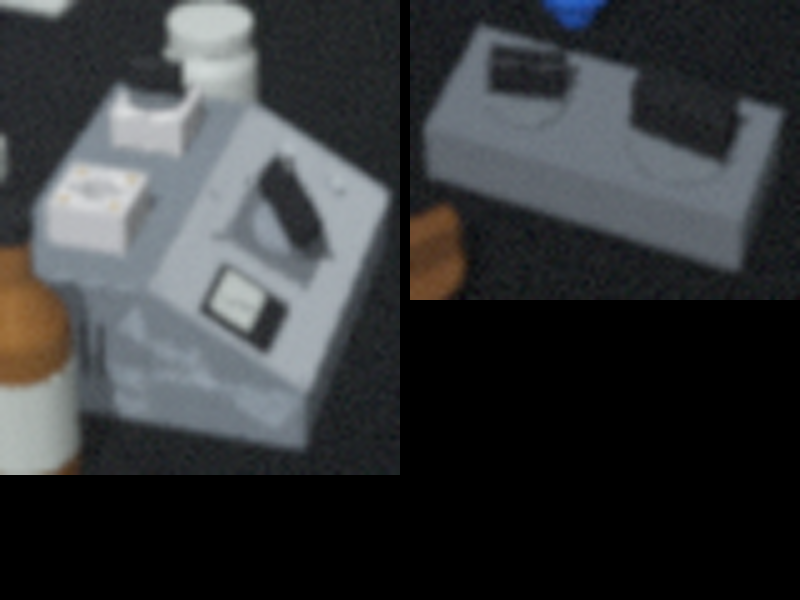

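The side view agrees to about 1 px: the switch points right, the left holder is empty, and the small carrier bar is at the crop's left. I'll fit both cameras together and then work out the approach for pushing the switch.

```bash
cat >> h.py <<'E'
def go(x,y,z,yaw):
    s=manip.get_state();q=s["ee_rot"];M=R.from_quat([q[1],q[2],q[3],q[0]]).as_matrix()
    psi=np.arctan2(M[1,0],M[0,0]);d=M.T@(np.array([x,y,z])-s["position"])*1000
    r=(psi-yaw+np.pi/2)%np.pi-np.pi/2
    M2=R.from_euler('z',yaw if abs((psi-r-yaw+np.pi)%(2*np.pi)-np.pi)<1 else yaw+np.pi).as_matrix()@np.diag([1,-1,-1])
    print("tool d(mm)",d.round(1),"roll",r.round(3),"d after roll",(M2.T@(np.array([x,y,z])-s["position"])*1000).round(1),"pos",s["position"].round(4),"yaw",psi.round(3),"tilt",(M[2,2]).round(5),"F",s["contact_force"].round(1),"w",s["width"].round(4),"t",s["clock"],"q6",s["qpos"][5].round(2))
E
python3 - <<'E'
from h import *
cr=lambda a,x0,y0:np.array([x0,y0])+(np.float64(a)+.5)/5-.5
def fit2(L,uv,Ls,us,p0):
    r=least_squares(lambda p:np.r_[(proj("top",T(p,L))-uv).ravel(),(proj("side",T(p,Ls))-us).ravel()],p0);return r.x,np.abs(r.fun).max()
L=[[.1,.12,.1],[.1,-.12,.1],[-.1,.12,.042],[-.1,-.12,.042],[.075,.085,.128],[.075,.035,.128],[.025,.035,.128],[.025,.085,.128]]
uv=cr([[30,33],[480,33],[32,413],[470,413],[92,63],[195,63],[195,162],[92,162]],255,155)
us=cr([[35,210],[118,82],[305,392],[390,193]],230,160)
p,e=fit2(L,uv,L[:4],us,[.5,0,0]);print("console",p,e)
print("holder",T(p,[[.05,.06,.128]]),"grip",T(p,[[-.05-.0125,0,.071+.02165]]))
L2=np.array([[.08,.035,.036],[.08,-.035,.036],[-.08,-.035,.036],[-.08,.035,.036]])
uv2=cr([[70,27],[195,37],[160,331],[30,323]],137,225)
us2=cr([[15,128],[70,25],[373,110]],248,290)
q,e=fit2(L2,uv2,L2[:3],us2,[.4,.35,0]);print("spares",q,e,"small",T(q,[[.04,0,.053]]))
b=back("side",cr([[490-410,47],[575-410,55]],248,290),.065);print("bar far top edge",b,np.arctan2(*(b[1]-b[0])[[1,0]]))
G=T(p,[[-.0625,0,.09265]])[0]; print("P0",T(p,[[-.0625+.022,-.068,.17]]))
go(*T(p,[[-.0625+.022,-.068,.17]])[0],p[2])
E
```

```text
console [ 0.60643707 -0.03742166 -0.02447647] 10.418999293815716
holder [[0.65789054 0.02133666 0.128     ]] grip [[ 0.54395579 -0.03589204  0.09265   ]]
spares [ 0.45494128  0.36745702 -0.1005015 ] 0.8686012548766371 small [[0.49473944 0.36344373 0.053     ]]
bar far top edge [[0.51390673 0.36434239 0.065     ]
 [0.47251567 0.35881587 0.065     ]] -3.0088578545026285
P0 [[ 0.56428497 -0.1044101   0.17      ]]Traceback (most recent call last):
  File "<stdin>", line 16, in <module>
  File "h.py", line 22, in go
    print("tool d(mm)",d.round(1),"roll",r.round(3),"d after roll",(M2.T@(np.array([x,y,z])-s["position"])*1000).round(1),"pos",s["position"].round(4),"yaw",psi.round(3),"tilt",(M[2,2]).round(5),"F",s["contact_force"].round(1),"w",s["width"].round(4),"t",s["clock"],"q6",s["qpos"][5].round(2))
                                                                                                                                                                                                                                       ^^^^^^^^^^^^^^^^
AttributeError: 'float' object has no attribute 'round'
```

```bash
sed -i 's/s\["width"\].round(4)/round(float(s["width"]),4)/' h.py; python3 - <<'E'
from h import *
cr=lambda a,x0,y0:np.array([x0,y0])+(np.float64(a)+.5)/5-.5
L=np.array([[.1,.12,.1],[.1,-.12,.1],[-.1,.12,.042],[-.1,-.12,.042],[.075,.085,.128],[.075,.035,.128],[.025,.035,.128],[.025,.085,.128]])
uv=cr([[30,33],[480,33],[32,413],[470,413],[92,63],[195,63],[195,162],[92,162]],255,155)
us=cr([[118,82],[305,392],[390,193]],230,160)
r=least_squares(lambda p:np.r_[(proj("top",T(p,L))-uv).ravel(),(proj("side",T(p,L[1:4]))-us).ravel()],[.5,0,0]);p=r.x
print("console",p,np.abs(r.fun).max(),"holder",T(p,[[.05,.06,.128]]),"grip",T(p,[[-.05-.0125,0,.071+.02165]]))
go(*T(p,[[-.0625+.022,-.068,.17]])[0],p[2])
E
```

```text
console [ 0.6078177  -0.03526405 -0.02311151] 0.7048210417108294 holder [[0.65919092 0.02356445 0.128     ]] grip [[ 0.54533439 -0.03381971  0.09265   ]]
tool d(mm) [ 510.8 -310.6   61.2] roll 0.321 d after roll [ 386.7 -456.    60.6] pos [ 0.1686 -0.5492  0.2306] yaw 0.298 tilt -1.0 F [-0.5 -0.3 -0.3] w 0.0851 t 0.1 q6 -0.12
```

```bash
python3 -m crank '{"translation":[[0,0,0],[0,0,0],[32,-37,0],[32,-37,0],[32,-37,0],[32,-37,0],[32,-37,0],[32,-37,0]],"roll":[0.145,0.145,0.031,0,0,0,0,0],"fingers":[0,0,0,0,0,0,0,0]}' 30
python3 -m crank '{"translation":[[32,-37,0],[32,-37,0],[32,-37,0],[32,-37,0],[32,-37,0],[32,-37,0],[0,0,0]],"roll":[0,0,0,0,0,0,0],"fingers":[0,0,0,0,0,0,0]}'
python3 -c "
from h import *
go(0.5658,-0.1009,0.101,-0.023)"
```

```text
clock: 0.9
position: [0.3655, -0.3294, 0.2311]
ee_rot: [-0.0, 1.0, -0.012, -0.0]
contact_force: [0.3, -0.3, -0.6]
width: -0.0
gripper_force: 0.0
clock: 1.6
position: [0.5652, -0.109, 0.2305]
ee_rot: [-0.001, 1.0, -0.009, 0.001]
contact_force: [-0.1, -0.9, -0.2]
width: 0.0
gripper_force: 0.0
tool d(mm) [  0.3  -7.7 129.5] roll 0.006 d after roll [  0.5  -8.1 129.5] pos [ 0.5652 -0.109   0.2305] yaw -0.017 tilt -0.99999 F [-0.1 -0.9 -0.2] w 0.0 t 1.6 q6 1.27
```

```bash
python3 -m crank '{"translation":[[0,-2,45],[0,0,45],[0,0,38],[0,0,0]],"roll":[0.006,0,0,0],"fingers":[0,0,0,0]}'
python3 - <<'E'
from h import *
go(0.5658,-0.1009,0.101,-0.023)
o=np.zeros((600,800,3),np.uint8)
s=get_image("side");t=get_image("top")
o[:475,:400]=cv2.resize(s[150:245,235:315],None,fx=5,fy=5,interpolation=cv2.INTER_CUBIC)
o[:475,400:]=cv2.resize(t[160:255,275:355],None,fx=5,fy=5,interpolation=cv2.INTER_CUBIC)
cv2.imwrite("pics/crop3.png",o)
E
```

```text
clock: 2.0
position: [0.5567, -0.1108, 0.098]
ee_rot: [-0.002, 1.0, -0.015, -0.006]
contact_force: [-0.4, 0.5, -0.4]
width: -0.0001
gripper_force: 0.0
tool d(mm) [  8.8 -10.2  -3.1] roll -0.006 d after roll [  8.9 -10.1  -3. ] pos [ 0.5567 -0.1108  0.098 ] yaw -0.029 tilt -0.99992 F [-0.4  0.5 -0.4] w -0.0001 t 2.0 q6 1.28
```

View pics/crop3.png

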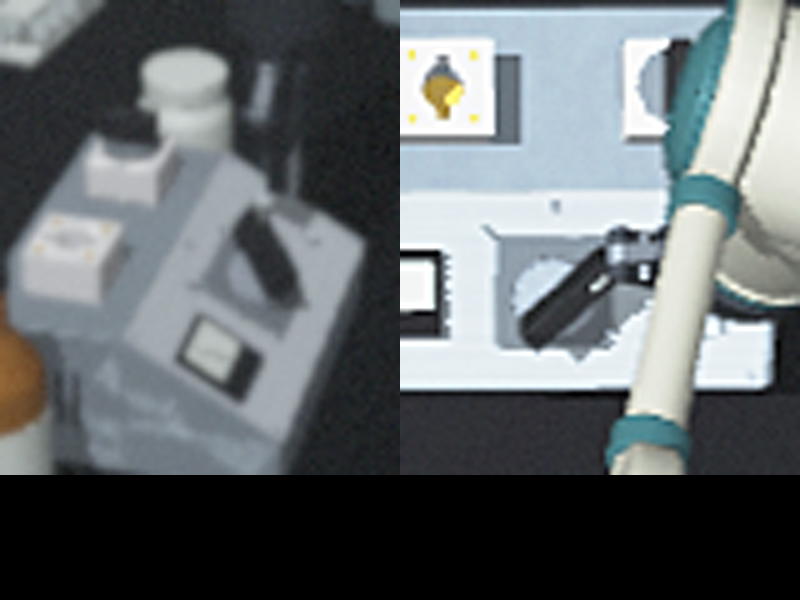

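The closed fingers stand just right of the pointer end (top crop ~(650,258), pointer tip (605,255)), and the switch hasn't moved. Now I'll push left.

```bash
python3 -m crank '{"translation":[[6,0,-3],[0,0,0],[0,-10,0],[0,-10,0],[0,-10,0],[0,0,0]],"roll":[0,0,0,0,0,0],"fingers":[0,0,0,0,0,0]}'
python3 -c "
from h import *
go(0.5678,-0.0578,0.101,-0.023)"
```

```text
clock: 2.7
position: [0.5684, -0.0801, 0.1064]
ee_rot: [-0.0, 1.0, -0.014, -0.0]
contact_force: [0.9, -0.5, 0.5]
width: 0.0001
gripper_force: 0.0
tool d(mm) [ -1.2 -22.2   5.5] roll -0.004 d after roll [ -1.1 -22.2   5.4] pos [ 0.5684 -0.0801  0.1064] yaw -0.027 tilt -1.0 F [ 0.9 -0.5  0.5] w 0.0001 t 2.7 q6 1.34
```

```bash
python3 -m crank '{"translation":[[0,-5,5],[0,-5,0],[0,-5,0],[0,0,0]],"roll":[0,0,0,0],"fingers":[0,0,0,0]}'
python3 -m crank '{"translation":[[0,-4,0],[0,-3,0],[0,0,0]],"roll":[0,0,0],"fingers":[0,0,0]}'
python3 - <<'E'
from h import *
go(0.5678,-0.0578,0.101,-0.023)
o=np.zeros((600,800,3),np.uint8)
s=get_image("side");t=get_image("top")
o[:475,:400]=cv2.resize(s[150:245,235:315],None,fx=5,fy=5,interpolation=cv2.INTER_CUBIC)
o[:475,400:]=cv2.resize(t[160:255,275:355],None,fx=5,fy=5,interpolation=cv2.INTER_CUBIC)
cv2.imwrite("pics/crop4.png",o)
E
```

```text
clock: 3.1
position: [0.5741, -0.0713, 0.104]
ee_rot: [0.005, 1.0, -0.014, 0.006]
contact_force: [3.6, -9.7, 7.4]
width: 0.0004
gripper_force: 5.7
clock: 3.4
position: [0.578, -0.0652, 0.1061]
ee_rot: [0.005, 1.0, -0.014, 0.01]
contact_force: [8.0, -9.8, 12.8]
width: 0.0003
gripper_force: 7.9
tool d(mm) [-10.5  -7.2   4.8] roll -0.005 d after roll [-10.4  -7.2   5.1] pos [ 0.578  -0.0652  0.1061] yaw -0.028 tilt -0.99975 F [ 8.  -9.8 12.8] w 0.0003 t 3.4 q6 1.37
```

View pics/crop4.png

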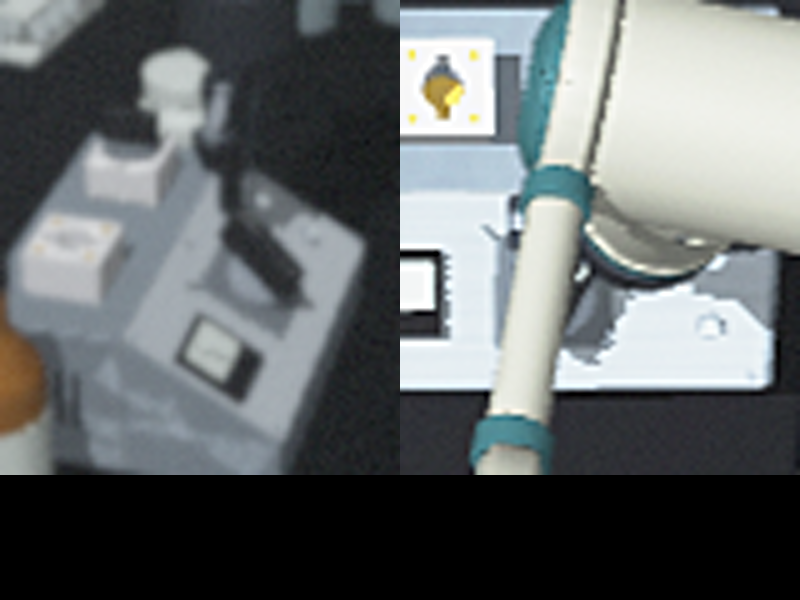

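The fingers are sliding off the pointer end: the force is along the bar, and the bar in the side crop (235,225)-(295,300) has turned only a little. I'll back off and push lower on the bar's side.

```bash
python3 -m crank '{"translation":[[0,20,0],[0,14,0],[-12,0,0],[0,0,5],[0,0,0],[0,-8,0],[0,-7,0],[0,0,0]],"roll":[0,0,0,0,0,0,0,0],"fingers":[0,0,0,0,0,0,0,0]}'
python3 -c "
from h import *
go(0.556,-0.0578,0.096,-0.023)"
```

```text
clock: 4.3
position: [0.558, -0.0782, 0.0969]
ee_rot: [0.001, 1.0, -0.014, 0.001]
contact_force: [1.1, -2.3, 0.6]
width: 0.0001
gripper_force: 1.1
tool d(mm) [ -2.6 -20.3   0.8] roll -0.004 d after roll [ -2.5 -20.3   0.9] pos [ 0.558  -0.0782  0.0969] yaw -0.027 tilt -1.0 F [ 1.1 -2.3  0.6] w 0.0001 t 4.3 q6 1.34
```

```bash
python3 -m crank '{"translation":[[-2,-5,0],[0,-5,0],[0,-4,0],[0,0,0]],"roll":[0,0,0,0],"fingers":[0,0,0,0]}'
python3 -m crank '{"translation":[[0,-4,0],[0,-3,0],[0,0,0]],"roll":[0,0,0],"fingers":[0,0,0]}'
python3 - <<'E'
from h import *
go(0.5678,-0.0578,0.101,-0.023)
o=np.zeros((475,400,3),np.uint8)
s=get_image("side")
cv2.imwrite("pics/crop5.png",cv2.resize(s[150:245,235:315],None,fx=5,fy=5,interpolation=cv2.INTER_CUBIC))
E
```

```text
clock: 4.7
position: [0.5615, -0.0677, 0.0994]
ee_rot: [0.003, 1.0, -0.014, 0.007]
contact_force: [2.7, -4.3, 1.5]
width: 0.0
gripper_force: 1.7
clock: 5.0
position: [0.5543, -0.0561, 0.0958]
ee_rot: [-0.001, 1.0, -0.014, -0.001]
contact_force: [0.3, -0.1, 0.3]
width: 0.0001
gripper_force: 0.0
tool d(mm) [13.5  1.3 -5.3] roll -0.006 d after roll [13.5  1.4 -5.2] pos [ 0.5543 -0.0561  0.0958] yaw -0.029 tilt -1.0 F [ 0.3 -0.1  0.3] w 0.0001 t 5.0 q6 1.37
```

View pics/crop5.png

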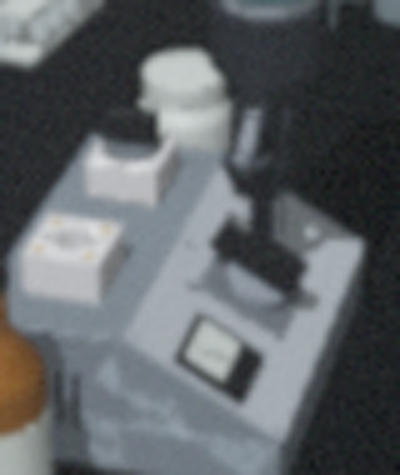

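The wrist force fell to zero and the bar now lies straight up the slope, (300,285) to (215,235) in the crop, so the switch is at centre off (t≈5 s). Next is the carrier.

```bash
python3 -m crank '{"translation":[[0,10,0],[0,0,-45],[0,0,-50],[0,0,-50],[-8,-47,0],[-8,-47,0],[-8,-47,0],[-8,-47,0]],"roll":[0,0,0,0,0,0,0,0],"fingers":[0,0,0,0.3,0.55,0.55,0.55,0.55]}'
python3 -m crank '{"translation":[[-8,-47,0],[-8,-47,0],[-8,-47,0],[-8,-47,0],[-8,-47,0],[0,0,0],[0,0,0]],"roll":[0,0,0,0,0,-0.1,-0.063],"fingers":[0.55,0.55,0.55,0.55,0.55,0.55,0.55]}'
python3 -c "
from h import *
go(0.4945,0.363,0.044,0.134)"
```

```text
clock: 5.85
position: [0.5282, 0.1222, 0.2413]
ee_rot: [0.0, 1.0, -0.015, 0.0]
contact_force: [1.1, -0.0, 0.3]
width: 0.0473
gripper_force: 0.0
clock: 6.55
position: [0.495, 0.3586, 0.2405]
ee_rot: [0.0, 0.998, 0.07, -0.001]
contact_force: [0.0, -0.6, -0.4]
width: 0.0471
gripper_force: 0.0
tool d(mm) [  0.3  -4.6 196.5] roll 0.006 d after roll [ 1.000e-01 -4.400e+00  1.965e+02] pos [0.495  0.3586 0.2405] yaw 0.14 tilt -1.0 F [ 0.  -0.6 -0.4] w 0.0471 t 6.55 q6 1.94
```

```bash
python3 -m crank '{"translation":[[0,-4,48],[0,0,48],[0,0,48],[0,0,30],[0,0,10],[0,0,0],[0,0,0]],"roll":[0.006,0,0,0,0,0,0],"fingers":[0.55,0.55,0.55,0.55,0.55,0.55,0.55]}'
python3 -c "
from h import *
go(0.4945,0.363,0.044,0.134)"
```

```text
clock: 7.25
position: [0.4964, 0.3618, 0.0587]
ee_rot: [-0.001, 0.998, 0.064, 0.001]
contact_force: [-0.1, -0.4, -0.4]
width: 0.0472
gripper_force: 0.0
tool d(mm) [-1.7 -1.4 14.7] roll -0.006 d after roll [-1.7 -1.4 14.7] pos [0.4964 0.3618 0.0587] yaw 0.128 tilt -1.0 F [-0.1 -0.4 -0.4] w 0.0472 t 7.25 q6 1.96
```

```bash
python3 -m crank '{"translation":[[-2,-1,13],[0,0,0],[0,0,0],[0,0,0],[0,0,0],[0,0,0]],"roll":[-0.005,0,0,0,0,0],"fingers":[0.55,0.55,0,0,0,0]}' 45
python3 -c "
from h import *
go(0.4945,0.363,0.044,0.134)"
```

```text
clock: 7.85
position: [0.4933, 0.3624, 0.045]
ee_rot: [-0.0, 0.998, 0.066, 0.001]
contact_force: [-0.8, 0.4, 2.9]
width: 0.0108
gripper_force: 46.8
tool d(mm) [ 1.3 -0.4  1. ] roll -0.001 d after roll [ 1.3 -0.4  1. ] pos [0.4933 0.3624 0.045 ] yaw 0.133 tilt -1.0 F [-0.8  0.4  2.9] w 0.0108 t 7.85 q6 1.96
```

```bash
python3 -m crank '{"translation":[[0,0,-30],[0,0,-45],[0,0,-45],[0,0,-45],[0,0,-45],[0,0,0]],"roll":[0,0,0,0,0,0],"fingers":[0,0,0,0,0,0]}'
python3 -m crank '{"translation":[[15,44,0],[15,44,0],[15,44,0],[15,44,0],[15,44,0],[15,44,0],[15,44,0],[15,44,0]],"roll":[0,0,0,0,0,0,0,0],"fingers":[0,0,0,0,0,0,0,0]}'
python3 -m crank '{"translation":[[0,5,0],[0,0,0],[0,0,20],[0,0,20],[0,0,0],[0,0,0]],"roll":[0.1,0.056,0,0,0,0],"fingers":[0,0,0,0,0,0]}'
python3 - <<'E'
from h import *
go(0.6592,0.0235,0.163,-0.023)
s=get_image("side");t=get_image("top");cv2.imwrite("pics/s6.png",s);cv2.imwrite("pics/t6.png",t)
o=np.zeros((600,800,3),np.uint8)
print(proj("side",[[.6592,.0235,.2]]),proj("top",[[.6592,.0235,.2]]))
o[:600,:480]=cv2.resize(s[140:215,210:270],None,fx=8,fy=8,interpolation=cv2.INTER_CUBIC)
o[:520,480:]=cv2.resize(t[140:205,255:295],None,fx=8,fy=8,interpolation=cv2.INTER_CUBIC)
cv2.imwrite("pics/crop6.png",o)
E
```

```text
clock: 8.45
position: [0.4959, 0.3638, 0.2618]
ee_rot: [-0.003, 0.998, 0.066, 0.006]
contact_force: [-0.2, 0.4, 0.2]
width: 0.0109
gripper_force: 46.3
clock: 9.25
position: [0.6585, 0.0272, 0.2531]
ee_rot: [-0.0, 0.998, 0.066, -0.001]
contact_force: [0.3, 1.2, -0.5]
width: 0.0111
gripper_force: 46.3
clock: 9.85
position: [0.6586, 0.0241, 0.2135]
ee_rot: [0.0, 1.0, -0.012, -0.001]
contact_force: [0.5, -0.1, 0.4]
width: 0.0111
gripper_force: 46.2
tool d(mm) [ 0.7  0.6 50.5] roll -0.0 d after roll [ 0.6  0.6 50.5] pos [0.6586 0.0241 0.2135] yaw -0.023 tilt -1.0 F [ 0.5 -0.1  0.4] w 0.0111 t 9.85 q6 1.53
[[248.49357982 176.88871341]] [[283.71892678 170.77740582]]
```

View pics/crop6.png

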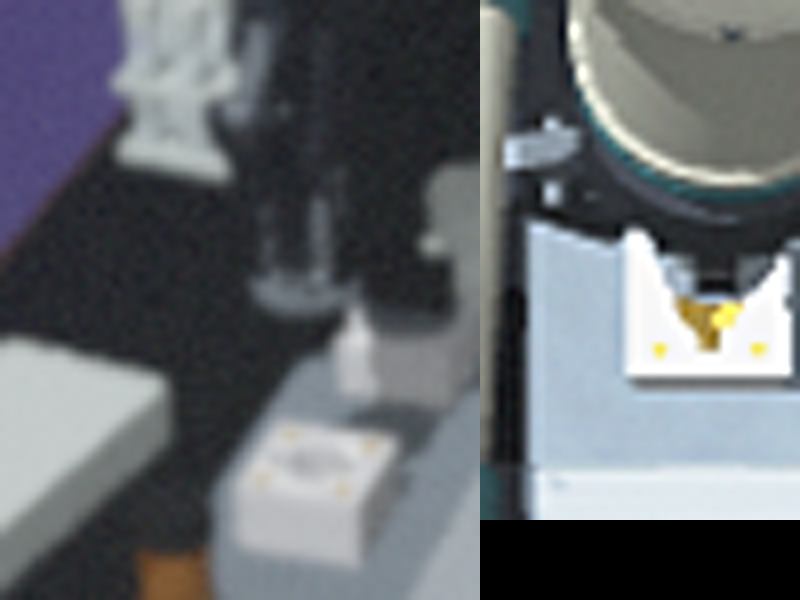

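```bash
python3 - <<'E'
from h import *
a=np.array([[.6586,.0241,.207],[.6592,.0235,.128]])
print(proj("side",a))
for d in([.001,0,0],[0,.001,0]): print((proj("side",a+d)-proj("side",a))*8)
print("block corners side crop",(proj("side",T([.6592,.0235,-.023],[[i*.025,j*.025,.128] for i,j in((1,1),(1,-1),(-1,-1),(-1,1))]))-[210,140])*8+3.5)
E
```

```text
[[248.52055833 174.97808952]
 [249.48309678 197.01699161]]
[[-2.52126445 -0.32184061]
 [-2.43233843 -0.34242928]]
[[-0.83513499  1.25031348]
 [-0.79981888  1.32145855]]
block corners side crop [[236.71159942 483.39693576]
 [281.20810434 418.38323316]
 [400.16853214 436.41220197]
 [359.17879591 502.67727226]]
```

The side crop shows the flange centred at about (302,290) against an expected (312,283). So the carrier sits about 3 mm ahead of the TCP in x, while the holder is where I expected it (corners within 1 px). I'll shift back 3 mm and lower it.

```bash
python3 -m crank '{"translation":[[-3,0,20],[0,0,20],[0,0,8],[0,0,0],[0,0,2],[0,0,2],[0,0,0]],"roll":[0,0,0,0,0,0,0],"fingers":[0,0,0,0,0,0,0]}'
python3 -m crank '{"translation":[[0,0,2],[0,0,2],[0,0,2],[0,0,0]],"roll":[0,0,0,0],"fingers":[0,0,0,0]}'
python3 -c "
from h import *
go(0.6558,0.0235,0.153,-0.023);print(manip.get_state()['moment'])"
```

```text
clock: 10.65
position: [0.6564, 0.0242, 0.1629]
ee_rot: [0.0, 1.0, -0.012, 0.001]
contact_force: [0.1, -1.4, -1.1]
width: 0.0113
gripper_force: 46.3
clock: 11.05
position: [0.6564, 0.0244, 0.1561]
ee_rot: [-0.0, 1.0, -0.012, 0.0]
contact_force: [1.3, 1.5, -0.9]
width: 0.0112
gripper_force: 46.2
tool d(mm) [-0.6  1.   3.1] roll -0.0 d after roll [-0.6  1.   3.1] pos [0.6564 0.0244 0.1561] yaw -0.023 tilt -1.0 F [ 1.3  1.5 -0.9] w 0.0112 t 11.05 q6 1.52
[ 0.22964817 -0.25816989 -0.06044459]
```

```bash
python3 -m crank '{"translation":[[0,0,2],[0,0,2],[0,0,2],[0,0,0]],"roll":[0,0,0,0],"fingers":[0,0,0,0]}'
python3 -m crank '{"translation":[[0,0,2],[0,0,2],[0,0,0]],"roll":[0,0,0],"fingers":[0,0,0]}'
python3 -c "
from h import *
go(0.6558,0.0235,0.137,-0.023);print(manip.get_state()['moment'])"
```

```text
clock: 11.45
position: [0.6564, 0.0245, 0.1501]
ee_rot: [-0.0, 1.0, -0.012, 0.0]
contact_force: [1.8, 2.3, -1.5]
width: 0.0109
gripper_force: 46.2
clock: 11.75
position: [0.6564, 0.0245, 0.1461]
ee_rot: [-0.0, 1.0, -0.012, 0.0]
contact_force: [3.0, 1.6, 0.0]
width: 0.0111
gripper_force: 46.3
tool d(mm) [-0.5  1.   9.1] roll -0.0 d after roll [-0.5  1.   9.1] pos [0.6564 0.0245 0.1461] yaw -0.023 tilt -1.0 F [3.  1.6 0. ] w 0.0111 t 11.75 q6 1.52
[ 0.51231633 -0.48827571  0.05986131]
```

The ribs are already in the slots (z is 7 mm below where they would land). I'll ease the side load and press on down to the flange.

```bash
python3 -m crank '{"translation":[[0.6,-0.5,2],[0,0,2],[0,0,2],[0,0,1],[0,0,0]],"roll":[0,0,0,0,0],"fingers":[0,0,0,0,0]}'
python3 -m crank '{"translation":[[0,0,1],[0,0,1],[0,0,1],[0,0,1],[0,0,0]],"roll":[0,0,0,0,0],"fingers":[0,0,0,0,0]}'
python3 -c "
from h import *
go(0.6558,0.0235,0.137,-0.023);print(manip.get_state()['moment'])"
```

```text
clock: 12.25
position: [0.6564, 0.0246, 0.1388]
ee_rot: [0.0, 1.0, -0.012, -0.0]
contact_force: [1.7, 1.8, -1.7]
width: 0.011
gripper_force: 46.3
clock: 12.75
position: [0.6565, 0.0245, 0.137]
ee_rot: [0.0, 1.0, -0.012, 0.0]
contact_force: [-1.6, 1.0, 7.0]
width: 0.0111
gripper_force: 47.5
tool d(mm) [-0.6  1.  -0. ] roll -0.0 d after roll [-0.6  1.  -0. ] pos [0.6565 0.0245 0.137 ] yaw -0.023 tilt -1.0 F [-1.6  1.   7. ] w 0.0111 t 12.75 q6 1.53
[0.23628036 0.29619322 0.01645747]
```

The flange is seated: the TCP stopped at z = 0.137, exactly the predicted fully-home height, with 7 N up. I'll release and go to the right side of the switch.

```bash
python3 -m crank '{"translation":[[0,0,-1],[0,0,0],[0,0,0],[0,0,-10],[0,0,-40],[0,0,-45],[0,0,0]],"roll":[0,0,0,0,0,0,0],"fingers":[0.4,0.4,0.4,0.4,0.4,0.4,0.2]}'
python3 -m crank '{"translation":[[-27,31,0],[-27,31,0],[-27,31,0],[0,0,0],[0,0,0]],"roll":[0,0,0,0,0],"fingers":[0,0,0,0,0]}'
python3 - <<'E'
from h import *
go(0.572,-0.066,0.105,-0.023)
s=get_image("side")
cv2.imwrite("pics/crop7.png",cv2.resize(s[150:245,225:315],None,fx=6,fy=6,interpolation=cv2.INTER_CUBIC))
E
```

```text
clock: 13.45
position: [0.6605, 0.0244, 0.2393]
ee_rot: [0.001, 1.0, -0.012, 0.007]
contact_force: [0.4, -0.9, 0.9]
width: 0.0208
gripper_force: 0.0
clock: 13.95
position: [0.5734, -0.067, 0.2319]
ee_rot: [-0.0, 1.0, -0.012, 0.001]
contact_force: [0.4, 0.2, -0.0]
width: -0.0002
gripper_force: 0.0
tool d(mm) [ -1.5  -0.9 126.9] roll -0.002 d after roll [ -1.4  -0.9 126.9] pos [ 0.5734 -0.067   0.2319] yaw -0.025 tilt -1.0 F [ 0.4  0.2 -0. ] w -0.0002 t 13.95 q6 1.36
```

View pics/crop7.png

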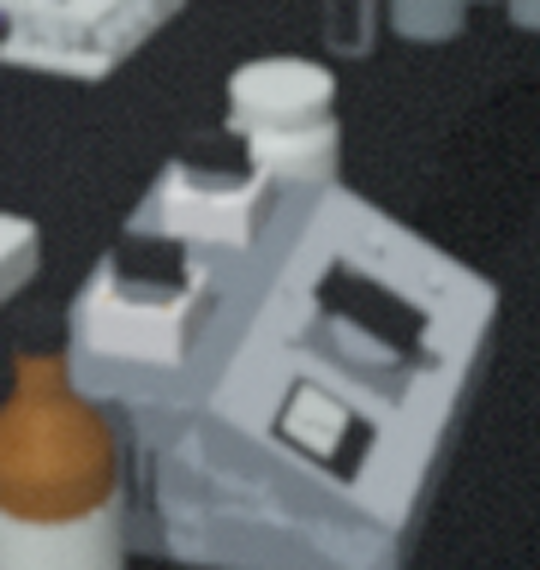

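The carrier is seated in the left holder with its flange on the block (150,285). The bar is straight up the slope, (425,325) to (335,280), so the switch is still off, and it has been for over 8 s. Now I'll turn it to the left-hand feed.

```bash
python3 -m crank '{"translation":[[-1,0,45],[0,0,45],[0,0,32],[0,0,0],[0,0,0],[0,-5,0],[0,-5,0],[0,0,0]],"roll":[0,0,0,0,0,0,0,0],"fingers":[0,0,0,0,0,0,0,0]}'
python3 -m crank '{"translation":[[0,-4,0],[0,-4,0],[0,0,0]],"roll":[0,0,0],"fingers":[0,0,0]}'
python3 -c "
from h import *
go(0.572,-0.038,0.105,-0.023)"
```

```text
clock: 14.8
position: [0.5738, -0.0557, 0.111]
ee_rot: [0.0, 1.0, -0.011, 0.002]
contact_force: [0.4, 0.4, -0.1]
width: -0.0002
gripper_force: 0.0
clock: 15.1
position: [0.5739, -0.0487, 0.1103]
ee_rot: [0.001, 1.0, -0.011, 0.001]
contact_force: [1.5, -1.5, 3.2]
width: -0.0
gripper_force: 1.5
tool d(mm) [ -2.1 -10.6   5.2] roll 0.0 d after roll [ -2.1 -10.6   5.3] pos [ 0.5739 -0.0487  0.1103] yaw -0.023 tilt -1.0 F [ 1.5 -1.5  3.2] w -0.0 t 15.1 q6 1.39
```

```bash
python3 -m crank '{"translation":[[0,2,3],[0,-4,0],[0,-4,0],[0,-4,0],[0,0,0]],"roll":[0,0,0,0,0],"fingers":[0,0,0,0,0]}'
python3 -m crank '{"translation":[[0,-4,0],[0,-4,0],[0,0,0]],"roll":[0,0,0],"fingers":[0,0,0]}'
python3 -c "
from h import *
go(0.572,-0.038,0.105,-0.023)"
```

```text
clock: 15.6
position: [0.5723, -0.0374, 0.1056]
ee_rot: [-0.001, 1.0, -0.012, -0.001]
contact_force: [-0.1, 0.7, -0.4]
width: -0.0
gripper_force: 0.0
clock: 15.9
position: [0.573, -0.0295, 0.106]
ee_rot: [-0.0, 1.0, -0.011, -0.0]
contact_force: [-0.6, -0.4, -0.3]
width: -0.0001
gripper_force: 0.0
tool d(mm) [-0.8  8.6  1. ] roll 0.0 d after roll [-0.8  8.6  1. ] pos [ 0.573  -0.0295  0.106 ] yaw -0.023 tilt -1.0 F [-0.6 -0.4 -0.3] w -0.0001 t 15.9 q6 1.42
```

The contact force went to zero with the fingers past mid-way, so the bar has snapped over. I'll retreat and check.

```bash
python3 -m crank '{"translation":[[0,12,0],[0,0,-40],[0,0,-50],[0,0,-50],[0,35,0],[0,45,0],[0,0,0],[0,0,0]],"roll":[0,0,0,0,0,0,0,0],"fingers":[0,0,0,0,0,0,0,0]}'
python3 - <<'E'
from h import *
s=get_image("side")
cv2.imwrite("pics/crop8.png",cv2.resize(s[150:245,220:320],None,fx=6,fy=6,interpolation=cv2.INTER_CUBIC))
E
```

```text
clock: 16.7
position: [0.5708, -0.1238, 0.2461]
ee_rot: [-0.0, 1.0, -0.013, -0.0]
contact_force: [-0.4, -0.6, -0.6]
width: -0.0003
gripper_force: 0.0
```

View pics/crop8.png

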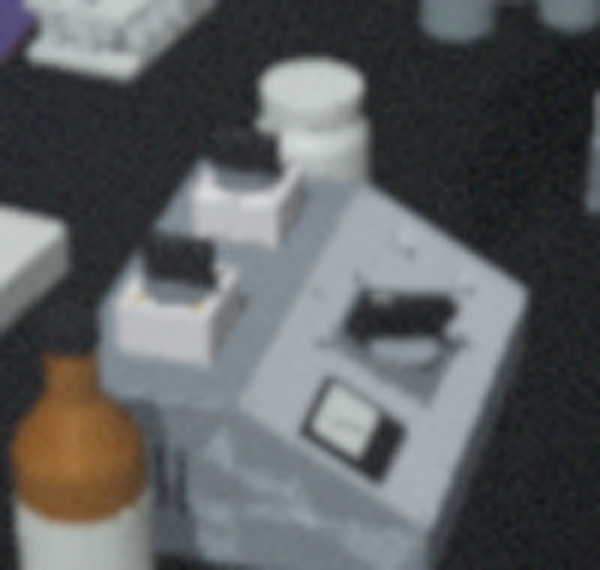

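```bash
python3 - <<'E'
from h import *
p=[.6078,-.0353,-.0231];c,s=np.cos(np.pi/6),.5
u=np.array([c,0,s]);v=np.array([0,1,0]);n=np.array([-s,0,c]);G=np.array([-.0625,0,.09265])
for th in(.785,1.0,1.178,1.4,1.571):
    d=np.cos(np.pi/4-th)*u-np.sin(np.pi/4-th)*v
    q=(proj("side",T(p,[G+n*.013-.022*d,G+n*.013+.040*d]))-[220,150])*6+2.5
    print(th,q.round().tolist(),"angle",np.degrees(np.arctan2(*(q[1]-q[0])[::-1])).round(1))
E
```

```text
0.785 [[463.0, 320.0], [366.0, 257.0]] angle -146.5
1.0 [[464.0, 315.0], [364.0, 266.0]] angle -153.8
1.178 [[464.0, 310.0], [363.0, 274.0]] angle -160.3
1.4 [[462.0, 304.0], [366.0, 286.0]] angle -169.7
1.571 [[460.0, 299.0], [370.0, 296.0]] angle -178.3
```

The bar's top edge in the crop is horizontal ((455,293) to (360,293)), which matches the prediction for 1.571 rad. The arm is clear.

```bash
python3 -c "
from rig import manip
print(manip.sign_off())"
```

```text
the job is handed in; nothing more can be done
None
```

The console is changed over: the switch went to off and stayed there for over 8 s, the smaller carrier went fully home in the left-hand holder (ribs already aligned, so no turning was needed), the switch was then set to the left-hand feed, and the job was handed in at about 17 s with the arm clear.

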